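# Battery the wireless arcade deck, pair it and calibrate its plunger

## Task

The wireless arcade deck is out of batteries: open its battery lid, lay every AA cell from the silicone tray in a cradle of its own with the plus (nub) end towards the lid's hinge, and shut the lid. Then pair the deck by pushing the joystick all the way to its left (the player's left, facing the deck from its plunger side), holding it there for a good two seconds and letting it go back to centre; last, calibrate the plunger by pulling its knob right out to the stop, holding it there for about half a second and letting it go home. Leave the caddy with the remotes, the elephant and the succulent where they stand.

Things in the scene. Friction and masses are not known exactly. Their poses are not given: they have to be found in the camera images.
- deck: Wireless arcade deck: black box, wooden cheeks, 190 deep (x) x 340 wide (y) x 55 mm high; does not move. Origin: centre of underside; +x to its back (hinge side), -x to the front (player, plunger), +y to the player's left. On top: joystick front left, low buttons, at the back a battery recess under a lid: x 25 to 81, y -92 to 92 mm, 26 mm deep, floor 29 mm above the table. Runs on 1 to 4 cells.
- cradle1 (a point): Centre of a cell seated in cradle 1, the leftmost: deck x 53, y 60 mm, 7.25 mm above the recess floor; axes as the deck's. Cells lie along the deck's x between the recess's front wall (coil, minus end) and back wall (plate, plus end), 6 mm play.
- cradle2 (a point): The same for cradle 2, 40 mm to the right: deck x 53, y 20 mm. Flat-topped cheeks 11 mm high above the recess floor keep the two ends of each cell from rolling: 17.5 mm apart in a cradle, 14 mm long at each end, filling the space to the next cradle or the recess's side; the middle 28 mm (x) is free down to the floor for fingers.
- cradle3 (a point): The same for cradle 3: deck x 53, y -20 mm.
- cradle4 (a point): The same for cradle 4, the rightmost: deck x 53, y -60 mm.
- lid (a joint): Battery lid angle (rad): 0 shut flat, grows as its front edge lifts and swings back, stop at 1.9. Grey plate 3.5 mm thick, 68 mm from hinge to front edge, 192 mm wide, 60 g. The hinge axis runs along the deck's y at deck x 86, z 56 mm; friction (0.05 N m) holds the lid where it is left. Starts shut or a little ajar. No latch.
- lid_lip (a point): Centre of the lid's finger lip: a ridged block at the middle of its front edge, 26 mm wide (along the hinge), 10 mm thick, standing 14 mm forward of the plate's edge. It lies 75 mm along the lid from the hinge axis and 5.5 mm above that line; with the lid shut 61.5 mm above the table, its underside 1.5 mm above the deck's top.
- stick_left (a joint): Joystick tilt sideways (rad): 0 centred, positive to the player's left (deck +y), stops at +-0.35. A spring centres it (0.8 N m/rad: about 3.7 N at the ball to hold it at the stop).
- stick_fore (a joint): Joystick tilt fore and aft (rad): 0 centred, positive towards the deck's back (+x), stops at +-0.35; same spring.
- stick_ball (a point): Centre of the joystick's black ball, 35 mm across, on a 10 mm steel shaft. The stick pivots inside the deck at deck x -45, y 105, z 30 mm, 75 mm below the ball's centre (105 mm above the table when centred). Axes turn with the stick.
- plunger (a joint): How far the plunger is pulled out (m): 0 home, stop at 0.032. A spring pulls it back in (3 N at home, 7 N at the stop).
- plunger_knob (a point): Centre of the plunger's round black knob, 26 mm across, 22 mm long along the deck's x, on an 8 mm rod from the deck's front face at the right (deck y -120 mm), 30 mm above the table; when home 31 mm in front of that face. Pulls straight out along the deck's -x.
- tray: Hard grey silicone tray, 190 mm (its x) by 130 mm, does not move. Four shallow wells, each 80 mm (x) by 44 mm, floors 3 mm above the table; the rim and the lands between them (26 mm wide along the tray's x, 12 mm across it) are 6 mm above the table. A cell starts in each well, or none. Origin: centre of its underside. It stands to the left or right of the deck.
- cell1: Loose AA cell: cylinder 14.5 mm across, 50 mm long, 24 g, black with a copper shoulder and a small steel nub at the plus end. Origin: its centre; +x along it to the plus end (rolled to any angle about x). Starts in the tray; None if absent at this start.
- cell2: Loose AA cell: cylinder 14.5 mm across, 50 mm long, 24 g, black with a copper shoulder and a small steel nub at the plus end. Origin: its centre; +x along it to the plus end (rolled to any angle about x). Starts in the tray; None if absent at this start.
- cell3: Loose AA cell: cylinder 14.5 mm across, 50 mm long, 24 g, black with a copper shoulder and a small steel nub at the plus end. Origin: its centre; +x along it to the plus end (rolled to any angle about x). Starts in the tray; None if absent at this start.
- cell4: Loose AA cell: cylinder 14.5 mm across, 50 mm long, 24 g, black with a copper shoulder and a small steel nub at the plus end. Origin: its centre; +x along it to the plus end (rolled to any angle about x). Starts in the tray; None if absent at this start.
- cell1_plus (a point): Middle of the plus end face of cell1.
- cell2_plus (a point): Middle of the plus end face of cell2.
- cell3_plus (a point): Middle of the plus end face of cell3.
- cell4_plus (a point): Middle of the plus end face of cell4.
- caddy: Bystander: aluminium cylinder 90 mm across and 170 mm high with a screw base, a white and a black remote standing in it up to 225 mm. Origin: centre of its underside. Leave alone.
- elephant: Bystander: white ceramic elephant figurine, 135 mm long, 90 mm high. Origin: underside, below its body. Leave alone.
- succulent: Bystander: small succulent in a terracotta pot 72 mm across, 95 mm high in all. Origin: centre of its underside. Leave alone.
There are look-alikes about, which are no part of the job. Leave any green, pink or red look-alike of the cell1 alone.

How it is judged (in metres and radians):
On the way, in this order (a step that is already met when the one before it is completed fails the run):
1. every cell present lies in a cradle of its own, plus end to the hinge, and the lid is shut ((distance between cell1 and cradle1 below 0.007 m or distance between cell1 and cradle2 below 0.007 m or distance between cell1 and cradle3 below 0.007 m or distance between cell1 and cradle4 below 0.007 m) and x of each of cell1_plus, cell2_plus, cell3_plus, cell4_plus in the frame of deck above 0.068 m and angle between cell1's own x axis and vertical between 1.5 and 1.64 rad and (distance between cell2 and cradle1 below 0.007 m or distance between cell2 and cradle2 below 0.007 m or distance between cell2 and cradle3 below 0.007 m or distance between cell2 and cradle4 below 0.007 m) and angle between cell2's own x axis and vertical between 1.5 and 1.64 rad and (distance between cell3 and cradle1 below 0.007 m or distance between cell3 and cradle2 below 0.007 m or distance between cell3 and cradle3 below 0.007 m or distance between cell3 and cradle4 below 0.007 m) and angle between cell3's own x axis and vertical between 1.5 and 1.64 rad and (distance between cell4 and cradle1 below 0.007 m or distance between cell4 and cradle2 below 0.007 m or distance between cell4 and cradle3 below 0.007 m or distance between cell4 and cradle4 below 0.007 m) and angle between cell4's own x axis and vertical between 1.5 and 1.64 rad and value of joint lid below 0.06 rad), for 0.3 s.
2. after that the joystick is held over to the left (past 0.28 of 0.35 rad) for 1.7 s (value of joint stick_left above 0.28 rad), for 1.7 s.
3. the joystick is back at centre (value of joint stick_left between -0.06 and 0.06 rad and value of joint stick_fore between -0.06 and 0.06 rad), for 0.3 s.
4. the plunger is pulled out to its stop (past 28 of 32 mm) for 0.3 s (value of joint plunger above 0.028 m), for 0.3 s.
5. the plunger is back home (value of joint plunger below 0.004 m), for 0.2 s.
At the end, for the whole second after the job is handed in: Every cell present lies in a cradle of its own (centre within 7 mm of the cradle's, level, plus end to the hinge), the lid is shut (under 0.06 rad), the joystick is centred (within 0.06 rad) and the plunger is home (within 4 mm), all let go (all of step 1 and all of step 3 and value of joint plunger below 0.004 m); the robot touches nothing.
It fails at once if the caddy is moved by more than 20 mm or tipped (distance of caddy from where it was at the start of the episode above 0.02 m or angle between caddy's own z axis and vertical above 0.4 rad).
It fails at once if the elephant is moved by more than 20 mm or tipped (distance of elephant from where it was at the start of the episode above 0.02 m or angle between elephant's own z axis and vertical above 0.4 rad).
It fails at once if the succulent is moved by more than 20 mm or tipped (distance of succulent from where it was at the start of the episode above 0.02 m or angle between succulent's own z axis and vertical above 0.4 rad).
Of cell1, cell2, cell3, cell4 only 2 to 4 are there at a start; the rules pass over those that are not, and their reading is None.
At some moment in a run one of cell1, cell2, cell3, cell4 may be knocked a few centimetres aside while the robot is not near it.
Once in a run the grip may slacken for a moment while it holds something.
It also fails if it takes over 210 s, if anything falls off the work surface, if the arm or the gripper's body presses on something with over 40 N, if the wrist force passes 120 N, or if a joint passes its speed limit or range.

## Robot

A 7-joint arm with a two-finger parallel gripper is mounted at the origin on the work surface. World frame = base frame: x ahead of the robot, y to its left, z up, the work surface at z = 0. Lengths are in m, angles in degrees, forces in N, time in s.
With the tool pointing down it reaches from about 0.35 to 0.9 m from the base axis. Payload 19.9 kg.
Tool frame: the origin (TCP) lies midway between the tips of the shut fingers; the grasp point (between the pads) lies arm.grip_depth behind it (arm.grip_depth is the distance from the TCP to the grasp point, in m); z points along the fingers, y is the line along which they close (so a half turn about z gives the same grasp; the last joint's range is limited). The gripper opens to 94 mm and grips with 3 to 60 N. Pads are 16 mm wide; open, the fingers measure 119 mm over their backs; the gripper's body (75 mm by 177 mm) begins 78 mm behind the grasp point.
Start: joints at [60.991, 23.915, -0.59, 92.452, 0.269, 63.638, -3.037], TCP at [0.28, -0.559, 0.205] pointing down, gripper open.
Joint ranges: [-161.28, 161.28], [-22.2, 115.67], [-73.04, 71.86], [3.21, 147.25], [-68.34, 248.33], [10.77, 114.83], [-161.83, 161.83]. Speed limits (degrees/s): [108.29, 108.29, 136.94, 136.94, 172.46, 172.46, 172.46].

## Interface

Orientations are given as a 3x3 rotation matrix whose columns are the frame's x, y, z axes.
In Python, from station import monitor, cams, close_job, arm gives the robot as it stands. The module is installed in compiled form; this text tells all that it offers.
- The arm moves only by the shell command python3 -m pendant 'ROWS' [FORCE]. ROWS is JSON, one flat list of numbers, 7 for each row, row after row: the shift along the tool's x, y, z in mm, then the turn, a rotation vector about the tool's x, y, z in degrees, then the opening, from -1 (shut) to 1 (fully open). In form: [dx, dy, dz, ax, ay, az, hand, dx, dy, dz, ax, ay, az, hand, ...]. A call has 1 to 5 rows; each row shifts and turns the commanded pose from where the row before left it, along the tool's axes as they then stand; what a row does not reach is not made up. A row lasts 1/10 s, in which the tool goes at most 50 mm and 8.59 degrees, less where a joint would pass 70% of its speed; a pose out of reach is approached as far as the arm can. A call with a gripper value outside its range is refused whole. The fingers move at their own pace and stop on an object; FORCE is the grip in N (left out, the last holds). Time passes only in rows, so rows that do not move let the fingers close. It gives the time, the measured TCP pose, the force, the opening and the grip force at its end, in the units of the state.
- monitor.observe(): the state, without advancing time (a new reading comes with each control period).
- cams.capture(name): name is "scene" or "top" or "wrist"; returns (picture, depth): 480x640x3 uint8, blue, green, red; 480x640 float32, m along the optical axis (not along the pixel's ray), 0 where there is no reading.
- cams.camera_model(name): a dict with "vertical_fov" (degrees; the focal length in pixels is half the picture's height over the tangent of half this angle, whatever the lens; pixels are square), "cx", "cy" (the principal point, pixels), "R" (3x3) and "t" (3): a world point X has camera coordinates R X + t; the wrist camera has in their place "mount" (4x4, takes a point from camera to tool coordinates, whose origin is the TCP and whose axes are the flange's). Camera axes: x right, y down, z forward; pixel columns grow to the right and rows downward; lengths in m; the calibration is good to about 2 mm. A picture is of the moment at which its call begins: read the wrist's pose just before it. camera_model takes no time and is no camera call.
- close_job(): hands the job in; it is judged then, once.
The state is a dict: "time": time; "joint_positions": joint angles; "qd": joint speeds; "joint_torque": joint torques, N m; "tcp_pos": TCP position; "tool_rot": TCP orientation; "ft_force": force on the tool from outside, world axes, zero at the start; "torque": the same for the moment, N m; "finger_gap": opening from 0.0 (shut) to 1.0 (fully open); "finger_force": force on a finger pad.
Only numpy, scipy, OpenCV 4.12 (cv2) and the standard library are available. Lean on these libraries where they do the work, as an engineer would, in place of code of your own. Each camera call takes 0.05 s, during which the arm holds its last target. There are 200 camera calls.

## Working session

There is one attempt and no reset: what is moved stays moved. The work goes in short steps, Python scripts to look and compute and a shell command to move; the robot and the scene stay as the last step left them, time stands still between calls to the robot, and variables do not carry over. Pictures are saved under pics/ and viewed, at most 14 in all, crops included, and the job is handed in when it is done.

```bash
mkdir -p pics; python3 - <<'E'
from station import monitor,cams,arm
import cv2,numpy as np
s=monitor.observe();print(s['time'],s['tcp_pos'],s['tool_rot'],s['finger_gap'],arm.grip_depth)
for n in ("scene","top"):
    p,d=cams.capture(n);cv2.imwrite(f'pics/{n}0.png',p);np.save(f'/tmp/{n}.npy',d);print(n,{k:np.round(v,3).tolist() for k,v in cams.camera_model(n).items()})
print(cams.camera_model("wrist"))
E
```

```text
0.0 [ 0.27999274 -0.55837907  0.20485249] [[ 8.93906561e-01  4.48252946e-01 -5.96941793e-04]
 [ 4.48253335e-01 -8.93906010e-01  9.97041236e-04]
 [-8.66831854e-05 -1.15884285e-03 -9.99999325e-01]] 0.9994443025964609 0.0188
scene {'vertical_fov': 48.503, 'cx': 314.541, 'cy': 238.508, 'R': [[0.865, 0.502, -0.008], [0.267, -0.474, -0.839], [-0.425, 0.724, -0.544]], 't': [-0.455, -0.119, 1.485]}
top {'vertical_fov': 43.752, 'cx': 316.865, 'cy': 242.317, 'R': [[-0.003, -1.0, -0.013], [-0.995, 0.004, -0.101], [0.101, 0.013, -0.995]], 't': [-0.041, 0.556, 1.336]}
{'vertical_fov': 66.45472949330768, 'cx': 311.2289549901893, 'cy': 241.21151461273246, 'mount': array([[ 4.04748304e-04, -9.66946782e-01, -2.54977955e-01,
         7.22245699e-02],
       [ 9.99999738e-01,  2.38530981e-04,  6.82809753e-04,
        -1.15940614e-04],
       [-5.99420552e-04, -2.54978164e-01,  9.66946625e-01,
        -1.79406138e-01],
       [ 0.00000000e+00,  0.00000000e+00,  0.00000000e+00,
         1.00000000e+00]])}
```

View pics/scene0.png

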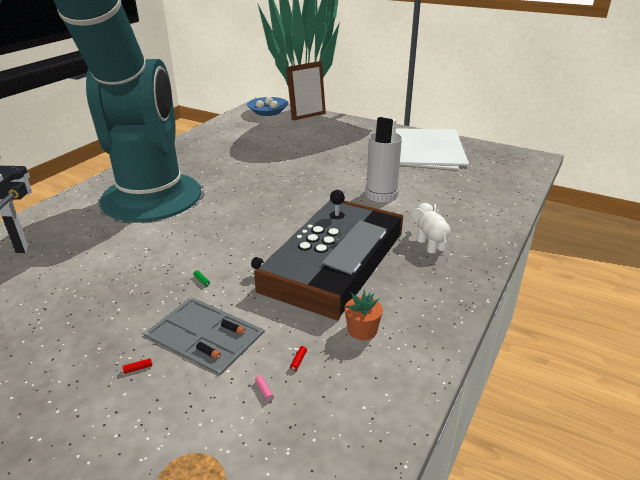

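View pics/top0.png

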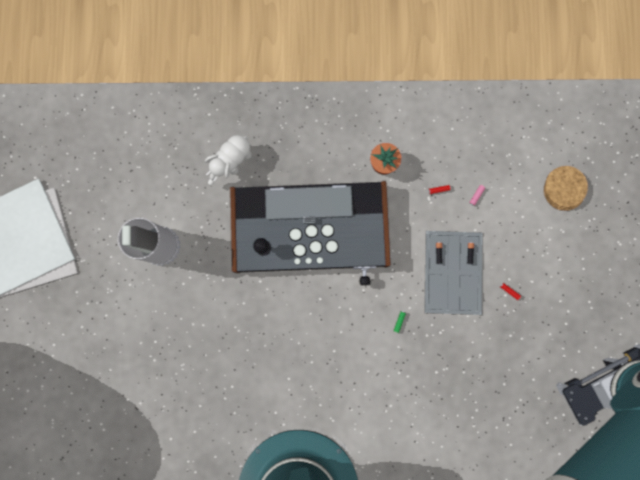

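The top view shows the deck around (310,227) with its hinge side up (+x). The tray is at (454,273), with two black cells at (439,252) and (471,252), copper ends up. The red (440,189), (511,292), pink (478,196) and green (400,322) look-alikes lie outside the tray, so the two black/copper ones are the cells. Next I measure the deck and cells.

```bash
cat > h.py <<'E'
from station import monitor,cams
import cv2,numpy as np
def model(n,s=None):
    m=cams.camera_model(n);f=240/np.tan(np.radians(m['vertical_fov']/2))
    if n=='wrist':
        M=np.array(m['mount']);Rt=np.array(s['tool_rot']);A=Rt@M[:3,:3];c=np.array(s['tcp_pos'])+Rt@M[:3,3]
    else:
        R=np.array(m['R']);A=R.T;c=-R.T@np.array(m['t'])
    return f,m['cx'],m['cy'],A,c
def ray(n,px,z,s=None):
    f,cx,cy,A,c=model(n,s);p=np.atleast_2d(px).astype(float)
    d=np.c_[(p[:,0]-cx)/f,(p[:,1]-cy)/f,np.ones(len(p))]@A.T
    return c+d*((z-c[2])/d[:,2])[:,None]
def proj(n,X,s=None):
    f,cx,cy,A,c=model(n,s);q=(np.atleast_2d(X)-c)@A
    return np.c_[q[:,0]/q[:,2]*f+cx,q[:,1]/q[:,2]*f+cy]
def rects(mask,amin=30):
    cs,_=cv2.findContours(mask.astype(np.uint8),cv2.RETR_EXTERNAL,cv2.CHAIN_APPROX_NONE)
    return [(cv2.contourArea(c),cv2.minAreaRect(c)) for c in cs if cv2.contourArea(c)>amin]
E
python3 - <<'E'
from h import *
p=cv2.imread('pics/top0.png');h=cv2.cvtColor(p,cv2.COLOR_BGR2HSV);H,S,V=cv2.split(h)
w=(H<15)&(S>110)&(V<150);w[:170]=0;w[280:]=0
for a,r in rects(w,20): print('wood/copper',a,np.round(cv2.boxPoints(r)).tolist(),np.round(ray('top',cv2.boxPoints(r),.055),3)[:,:2].tolist())
g=p[225:320,420:490].astype(int);
for a,r in rects(np.pad((np.abs(p.astype(int)-p[295,441].astype(int)).max(2)<14),0)[225:320,420:490],300):
    b=cv2.boxPoints(r)+[420,225];print('tray',a,b.tolist(),np.round(ray('top',b,.006),3).tolist())
k=(V<50);k2=np.zeros_like(k);k2[235:310,428:482]=k[235:310,428:482]
for a,r in rects(k2,10): print('blk',a,r,np.round(ray('top',r[0],.01),3).tolist())
c=(H<20)&(S>90);c2=np.zeros_like(c);c2[235:310,428:482]=c[235:310,428:482]
for a,r in rects(c2,5): print('cop',a,r,np.round(ray('top',r[0],.01),3).tolist())
for q,z in(((262,246),.105),((365,281),.03),((386,158),.06),((232,155),.06),((148,238),.17),((308,219),.061)):print(q,np.round(ray('top',q,z),3))
E
```

```text
wood/copper 202.5 [[231.0, 188.0], [235.0, 188.0], [236.0, 271.0], [232.0, 271.0]] [[0.677, 0.151], [0.677, 0.142], [0.489, 0.137], [0.489, 0.146]]
wood/copper 233.0 [[381.0, 182.0], [385.0, 182.0], [389.0, 265.0], [385.0, 265.0]] [[0.689, -0.189], [0.689, -0.198], [0.502, -0.205], [0.501, -0.195]]
tray 4584.5 [[421.4733467102051, 313.6993942260742], [423.3272457122803, 230.2739381790161], [483.8529167175293, 231.61895751953125], [481.99901580810547, 315.0444107055664]] [[0.393, -0.282, 0.006], [0.585, -0.29, 0.006], [0.581, -0.43, 0.006], [0.389, -0.42, 0.006]]
blk 29.0 ((470.5, 255.5), (13.0, 3.0), 90.0) [[0.526, -0.396, 0.01]]
blk 17.5 ((440.0, 255.5), (13.0, 2.0), 90.0) [[0.526, -0.326, 0.01]]
cop 23.0 ((470.5, 245.5), (5.0, 5.0), 90.0) [[0.549, -0.397, 0.01]]
cop 21.0 ((438.5, 245.5), (5.0, 5.0), 90.0) [[0.549, -0.324, 0.01]]
(262, 246) [[0.54  0.074 0.105]]
(365, 281) [[ 0.467 -0.152  0.03 ]]
(386, 158) [[ 0.743 -0.201  0.06 ]]
(232, 155) [[0.752 0.148 0.06 ]]
(148, 238) [[0.552 0.301 0.17 ]]
(308, 219) [[ 0.605 -0.024  0.061]]
```

```bash
python3 -m pendant '[0,0,-10,0,0,6.2,1,0,0,-10,0,0,6.2,1,0,0,-10,0,0,6.2,1,0,0,-10,0,0,6.1,1,35,-30,0,0,0,0,1]'
python3 -m pendant '[40,-35,0,0,0,0,1,40,-35,0,0,0,0,1,40,-35,0,0,0,0,1,40,-30,0,0,0,0,1,30,-25,0,0,0,0,1]'
python3 -m pendant '[0,0,0,0,0,0,1,0,0,0,0,0,0,1]'
cat >> h.py <<'E'
DC=np.array([.589,-.0265]);DY=np.radians(1.9)
def dk(p):
    p=np.atleast_2d(p);q=p[:,:2]-DC;c,s=np.cos(DY),np.sin(DY)
    return np.round(np.c_[q[:,0]*c+q[:,1]*s,-q[:,0]*s+q[:,1]*c,p[:,2]]*1000,1)
def look(name):
    s=monitor.observe();p,d=cams.capture('wrist');cv2.imwrite(f'pics/{name}.png',p);return s,p,d
E
python3 - <<'E'
from h import *
s,p,d=look('w1');print(s['time'],s['tcp_pos'],s['tool_rot'],dk(s['tcp_pos']))
E
```

```text
time: 0.6
tcp_pos: [0.31, -0.531, 0.2463]
tool_rot: [[1.0, 0.022, -0.002], [0.022, -1.0, -0.002], [-0.002, 0.002, -1.0]]
ft_force: [1.7, 0.2, -1.3]
finger_gap: 1.001
finger_force: 0.0
time: 1.1
tcp_pos: [0.4938, -0.3651, 0.2453]
tool_rot: [[0.999, 0.036, 0.0], [0.036, -0.999, 0.001], [0.0, -0.001, -1.0]]
ft_force: [-0.8, -0.2, 0.4]
finger_gap: 1.004
finger_force: 0.0
time: 1.3
tcp_pos: [0.4919, -0.3671, 0.245]
tool_rot: [[0.999, 0.035, -0.001], [0.035, -0.999, 0.0], [-0.001, -0.0, -1.0]]
ft_force: [-0.6, -1.1, 0.2]
finger_gap: 0.999
finger_force: 0.0
1.3 [ 0.49194796 -0.36707936  0.24497299] [[ 9.99378087e-01  3.52535771e-02 -7.90143829e-04]
 [ 3.52539354e-02 -9.99378288e-01  4.44170989e-04]
 [-7.73993971e-04 -4.71750433e-04 -9.99999589e-01]] [[-108.3 -337.2  245. ]]
```

View pics/w1.png

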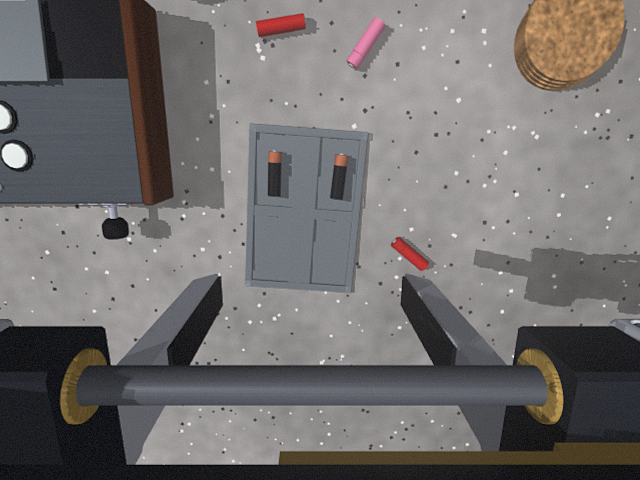

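The tray holds two black cells with copper plus ends up, at (275,174) and (340,177). The red, pink and green ones are outside it. I measure the cells, then move over the deck.

```bash
cat > cells.py <<'E'
from h import *
def cells(p,s,box,z=.0103):
    x0,y0,x1,y1=box;hsv=cv2.cvtColor(p,cv2.COLOR_BGR2HSV);H,S,V=cv2.split(hsv)
    m=((V<60)|((H<20)&(S>90)));k=np.zeros_like(m);k[y0:y1,x0:x1]=m[y0:y1,x0:x1]
    k=cv2.morphologyEx(k.astype(np.uint8),cv2.MORPH_CLOSE,np.ones((5,5)))
    cop=(H<20)&(S>90)
    for a,r in rects(k,80):
        b=cv2.boxPoints(r);e=[b[i]-b[(i+1)%4] for i in(0,1)];i=int(np.linalg.norm(e[1])>np.linalg.norm(e[0]))
        m1=(b[i]+b[(i+3)%4])/2;m2=(b[(i+1)%4]+b[(i+2)%4])/2
        blob=np.zeros(k.shape,np.uint8);cv2.fillPoly(blob,[np.int32(b)],1)
        ys,xs=np.nonzero(cop&(blob>0));c=np.array([xs.mean(),ys.mean()]) if len(xs) else m1
        if np.linalg.norm(m2-c)<np.linalg.norm(m1-c):m1,m2=m2,m1
        w=ray('wrist',[m1,m2],z,s);v=w[0]-w[1]
        print('cell px',np.round((m1+m2)/2),'area',a,'world',np.round(w.mean(0),4),'len',round(np.linalg.norm(v),4),'yaw',round(np.degrees(np.arctan2(v[1],v[0])),1),'wid',np.round(min(r[1]),1),'deck',dk(w.mean(0)))
E
python3 - <<'E'
from cells import *
s=monitor.observe();p=cv2.imread('pics/w1.png')
cells(p,s,(255,138,355,280))
cv2.imwrite('pics/w1c.png',cv2.resize(p[120:300,230:390],None,fx=3,fy=3))
E
python3 -m pendant '[40,-40,0,0,0,0,1,40,-40,0,0,0,0,1,20,-40,0,0,0,0,1,0,-45,0,0,0,0,1,0,-45,0,0,0,0,1]'
python3 -m pendant '[0,-45,0,0,0,0,1,0,-45,0,0,0,0,1,0,-35,0,0,0,0,1,0,0,0,0,0,0,1,0,0,0,0,0,0,1]'
python3 - <<'E'
from h import *
s,p,d=look('w2');print(s['time'],s['tcp_pos'],dk(s['tcp_pos']))
E
```

```text
cell px [339. 177.] area 478.0 world [ 0.5295 -0.3983  0.0103] len 0.0487 yaw -3.9 wid 12.2 deck [[ -71.8 -369.6   10.3]]
cell px [274. 173.] area 491.5 world [ 0.5305 -0.3261  0.0103] len 0.0473 yaw 0.4 wid 12.0 deck [[ -68.4 -297.5   10.3]]
time: 1.85
tcp_pos: [0.575, -0.1638, 0.245]
tool_rot: [[1.0, 0.032, -0.001], [0.032, -1.0, -0.0], [-0.001, 0.0, -1.0]]
ft_force: [0.9, 0.4, -0.5]
finger_gap: 1.0
finger_force: 0.0
time: 2.35
tcp_pos: [0.5712, -0.0402, 0.2455]
tool_rot: [[0.999, 0.033, -0.0], [0.033, -0.999, -0.0], [-0.0, 0.0, -1.0]]
ft_force: [0.0, -1.2, -0.2]
finger_gap: 1.0
finger_force: 0.0
2.35 [ 0.57117548 -0.04018979  0.24547699] [[-18.3 -13.1 245.5]]
```

View pics/w2.png

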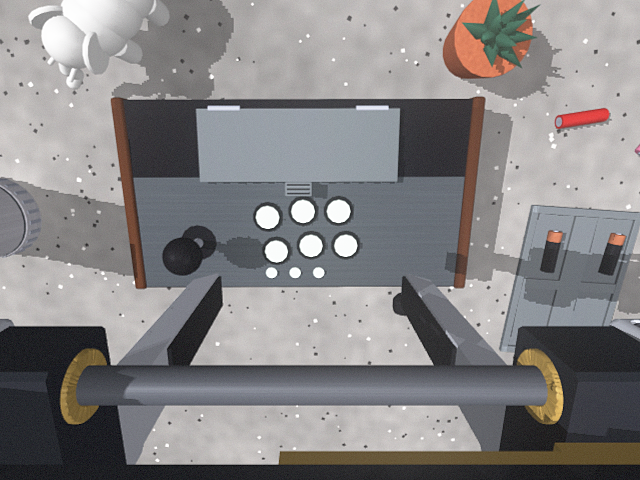

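View pics/w1c.png

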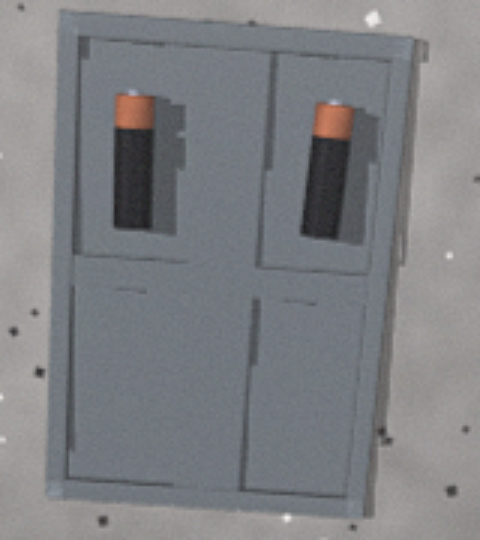

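Both black cells are confirmed by the crop, copper and nub up. w2 shows the deck with its lid shut (198–400, 108–182), the lip at (298,188), the ball at (182,256) and the plunger knob near (402,303). Next I refine the deck pose from the cheeks and lip.

```bash
python3 - <<'E'
from h import *
s=monitor.observe();p=cv2.imread('pics/w2.png');h=cv2.cvtColor(p,cv2.COLOR_BGR2HSV);H,S,V=cv2.split(h)
w=(H<15)&(S>90)&(V<150)
for a,r in rects(w,300): print(a,np.round(cv2.boxPoints(r)).tolist())
c=np.array([[112,98],[485,98],[464,287],[137,287]]);W=ray('wrist',c,.055,s);print(np.round(W,4).tolist())
# lid contour
m=(np.abs(p.astype(int)-p[145,300].astype(int)).max(2)<14)
for a,r in rects(m,4000): b=cv2.boxPoints(r);print('lid',a,np.round(b).tolist(),np.round(ray('wrist',b,.058,s),4)[:,:2].tolist())
print('lip',ray('wrist',[[298,188]],.066,s),'ball',ray('wrist',[182,256],.105,s))
cv2.imwrite('pics/w2c.png',cv2.resize(p[90:300,100:500],None,fx=2,fy=2))
E
```

```text
1894.0 [[110.0, 98.0], [122.0, 97.0], [147.0, 287.0], [135.0, 288.0]]
1786.5 [[454.0, 287.0], [472.0, 96.0], [484.0, 97.0], [466.0, 288.0]]
442.0 [[436.0, 54.0], [452.0, 41.0], [480.0, 77.0], [464.0, 89.0]]
[[0.6802, 0.15, 0.055], [0.6915, -0.2028, 0.055], [0.5003, -0.2093, 0.055], [0.4892, 0.1434, 0.055]]
lid 14024.0 [[196.0, 181.0], [196.0, 108.0], [399.0, 108.0], [399.0, 181.0]] [[0.6051, 0.0735], [0.6736, 0.0702], [0.6797, -0.1215], [0.6115, -0.1279]]
lip [[ 0.6023041 -0.0280815  0.066    ]] ball [[0.54167233 0.07503435 0.105     ]]
```

View pics/w2c.png

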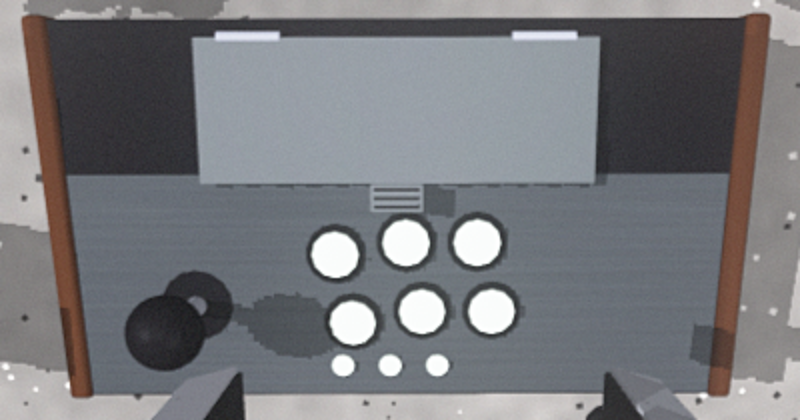

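```bash
sed -i 's/DC=np.*$/DC=np.array([.5903,-.0285]);DY=np.radians(1.8)/' h.py
python3 -m pendant '[14,-6,40,0,0,0,0.1,14,-5,40,0,0,0,0.1,0,0,40,0,0,0,0.1,0,0,40,0,0,0,0.1,0,0,10,0,0,0,0.1]' 20 >/dev/null
python3 -m pendant '[0,0,0,0,0,0,0.1,0,0,0,0,0,0,0.1]' >/dev/null
python3 - <<'E'
from h import *
s,p,d=look('w3');print(s['time'],dk(s['tcp_pos']),s['tool_rot'][:,0],s['finger_gap'],s['ft_force'])
cv2.imwrite('pics/w3c.png',p[60:420,120:520])
E
```

```text
3.1 [[ 9.7  0.2 77.2]] [0.9994683  0.03254964 0.0019053 ] 0.5485072016402094 [-0.12633904 -0.48394966  1.15615867]
```

View pics/w3c.png

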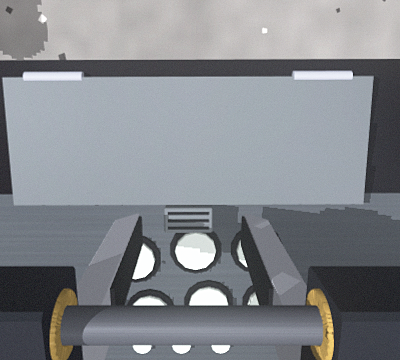

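The fingers straddle the lip (crop centre (188,219)). I descend and grip.

```bash
python3 -m pendant '[0,0,10,0,0,0,0.1,0,0,8.5,0,0,0,0.1,0,0,0,0,0,0,-1,0,0,0,0,0,0,-1,0,0,0,0,0,0,-1]' 25
python3 -m pendant '[0,0,0,0,0,0,-1,2,0,-13,0,0,0,-1,4.3,0,-12.4,0,0,0,-1]'; python3 -c "
from h import *;s=monitor.observe();print(dk(s['tcp_pos']))"
```

```text
time: 3.65
tcp_pos: [0.5992, -0.0271, 0.0571]
tool_rot: [[0.999, 0.034, 0.0], [0.034, -0.999, 0.0], [0.0, -0.0, -1.0]]
ft_force: [-0.1, 0.3, 0.4]
finger_gap: 0.333
finger_force: 0.0
time: 3.95
tcp_pos: [0.6055, -0.0262, 0.0829]
tool_rot: [[0.999, 0.034, 0.0], [0.034, -0.999, 0.001], [0.0, -0.001, -1.0]]
ft_force: [6.1, 4.5, -6.9]
finger_gap: 0.27
finger_force: 25.0
[[15.3  1.8 82.9]]
```

```bash
python3 -m pendant '[6.4,0,-11.5,0,0,0,-1,8.3,0,-10.1,0,0,0,-1,9.9,0,-8.6,0,0,0,-1,11.3,0,-6.7,0,0,0,-1,12.2,0,-4.7,0,0,0,-1]'
python3 -m pendant '[12.9,0,-2.4,0,0,0,-1,13.1,0,-0.2,0,0,0,-1,12.9,0,2,0,0,0,-1,7.6,0,2.4,0,0,0,-1,0,0,0,0,0,0,-1]'; python3 -c "
from h import *;s=monitor.observe();print(dk(s['tcp_pos']))"
```

```text
time: 4.45
tcp_pos: [0.6534, -0.0245, 0.1244]
tool_rot: [[0.999, 0.034, -0.001], [0.034, -0.999, 0.001], [-0.001, -0.001, -1.0]]
ft_force: [-0.1, 4.4, -9.5]
finger_gap: 0.271
finger_force: 25.0
time: 4.95
tcp_pos: [0.701, -0.0229, 0.1226]
tool_rot: [[0.999, 0.034, 0.001], [0.034, -0.999, 0.001], [0.001, -0.001, -1.0]]
ft_force: [1.0, 5.8, 5.1]
finger_gap: 0.273
finger_force: 25.0
[[110.8   2.2 122.6]]
```

```bash
python3 -m pendant '[0,0,0,0,0,0,0.1,0,0,0,0,0,0,0.1,0,0,0,0,0,0,0.1,0,0,-30,0,0,0,0.1,0,0,-40,0,0,0,0.1]'
python3 -m pendant '[-30,45,0,0,0,0,0,-30,40,0,0,0,0,0,-30,40,0,0,0,0.5,0,-30,40,0,0,0,0.5,0,-30,40,0,0,0,0.5,0]' >/dev/null
python3 -m pendant '[-31,45,15,0,0,0,0,0,45,15,0,0,0,0,0,0,30,0,0,0,0,0,0,0,0,0,0,0,0,0,0,0,0,0,0]' >/dev/null
python3 - <<'E'
from cells import *
s,p,d=look('w4');print(s['time'],s['tcp_pos'],s['tool_rot'],s['finger_gap'])
cells(p,s,(180,40,460,300))
E
```

```text
time: 5.45
tcp_pos: [0.6986, -0.0242, 0.1911]
tool_rot: [[0.999, 0.033, -0.004], [0.033, -0.999, -0.0], [-0.004, 0.0, -1.0]]
ft_force: [-0.3, 0.7, 0.5]
finger_gap: 0.545
finger_force: 0.0
6.45 [ 0.53134141 -0.31352777  0.13430463] [[ 9.99964796e-01  8.36906181e-03 -6.05251024e-04]
 [ 8.36953194e-03 -9.99964672e-01  7.78426470e-04]
 [-5.98714942e-04 -7.83464733e-04 -9.99999514e-01]] 0.5009212317552492
cell px [362. 288.] area 129.0 world [ 0.4811 -0.3597  0.0103] len 0.0209 yaw 2.5 wid 10.0 deck [[-119.5 -327.6   10.3]]
cell px [264. 289.] area 121.5 world [ 0.4791 -0.2725  0.0103] len 0.023 yaw 159.8 wid 9.6 deck [[-118.8 -240.4   10.3]]
cell px [408. 234.] area 866.5 world [ 0.5306 -0.3967  0.0103] len 0.0501 yaw -4.4 wid 16.7 deck [[ -71.2 -366.2   10.3]]
cell px [323. 232.] area 844.5 world [ 0.531  -0.3246  0.0103] len 0.0501 yaw -0.5 wid 16.3 deck [[ -68.6 -294.1   10.3]]
cell px [185. 220.] area 517.5 world [ 0.5392 -0.2075  0.0103] len 0.089 yaw 175.5 wid 10.0 deck [[ -56.7 -177.4   10.3]]
cell px [334.  47.] area 493.5 world [ 0.6747 -0.3301  0.0103] len 0.0481 yaw 90.5 wid 14.0 deck [[  74.9 -304.1   10.3]]
```

View pics/w4.png

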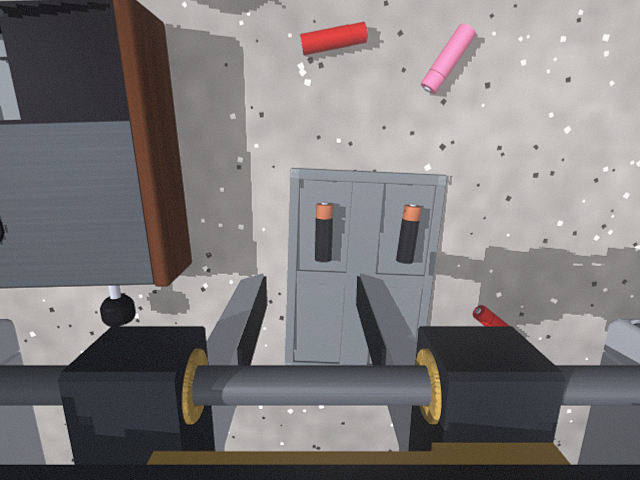

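Cell A is at (323,232), the red and pink ones are elsewhere. I descend with the tips just above the rim height and grip it.

```bash
python3 -m pendant '[0,11,30,0,0,0,-0.3,0,0,40,0,0,0,-0.3,0,0,40,0,0,0,-0.3,0,0,16,0,0,0,-0.3,0,0,0,0,0,0,-0.3]' 15
python3 -m pendant '[0,0,1,0,0,0,-1,0,0,0,0,0,0,-1,0,0,0,0,0,0,-1,0,0,0,0,0,0,-1]'
```

```text
time: 7.0
tcp_pos: [0.5312, -0.3244, 0.0073]
tool_rot: [[1.0, 0.009, -0.002], [0.009, -1.0, 0.001], [-0.002, -0.001, -1.0]]
ft_force: [-0.4, 0.5, 0.3]
finger_gap: 0.349
finger_force: 0.0
time: 7.4
tcp_pos: [0.5323, -0.3258, 0.0086]
tool_rot: [[1.0, 0.008, 0.002], [0.008, -1.0, -0.001], [0.002, 0.001, -1.0]]
ft_force: [-1.1, 1.5, 10.1]
finger_gap: 0.15
finger_force: 15.0
```

```bash
python3 -m pendant '[0,0,-30,0,0,0,-1,0,0,-40,0,0,0,-1,0,0,-45,0,0,0,-1,10,-40,-30,0,0,0,-1,20,-45,0,0,0,0,-1]' 20
python3 -m pendant '[20,-45,0,0,0,0,-1,20,-45,0,0,0,0,-1,20,-45,0,0,0,0,-1,20,-45,0,0,0,0,-1,3,-45,0,0,0,0,-1]'
python3 -m pendant '[0,-8,0,0,0,-1.3,-1,0,0,0,0,0,0,-1]' >/dev/null
python3 - <<'E'
from cells import *
s,p,d=look('w5');print(s['time'],s['tcp_pos'],dk(s['tcp_pos']),s['tool_rot'][:,0],s['finger_gap'],s['finger_force'])
E
```

```text
time: 7.9
tcp_pos: [0.5617, -0.2428, 0.1568]
tool_rot: [[1.0, 0.003, 0.007], [0.003, -1.0, -0.004], [0.006, 0.004, -1.0]]
ft_force: [1.5, 0.7, -1.0]
finger_gap: 0.15
finger_force: 20.0
time: 8.4
tcp_pos: [0.6432, -0.0131, 0.1521]
tool_rot: [[1.0, 0.008, 0.001], [0.008, -1.0, 0.0], [0.001, -0.0, -1.0]]
ft_force: [0.2, 0.6, -0.6]
finger_gap: 0.147
finger_force: 20.0
8.6 [ 0.64174533 -0.00531618  0.15195985] [[ 52.1  21.6 152. ]] [9.99421812e-01 3.39957398e-02 5.75365460e-04] 0.146163652410976 19.993021488189697
```

View pics/w5.png

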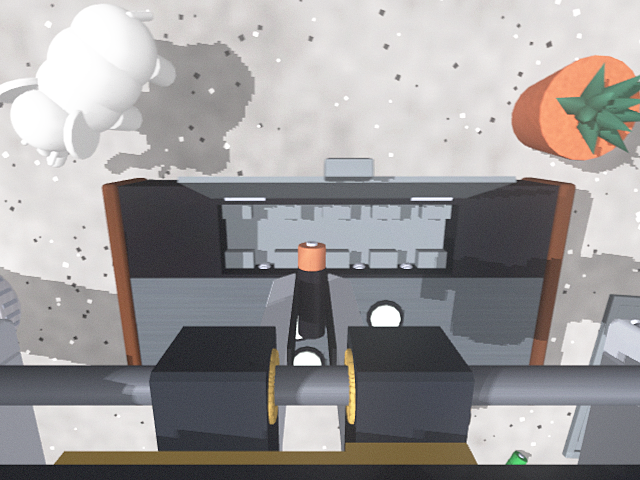

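The lid stands open and cell A is held with copper to the hinge (tip at (312,243)). The coils of the other cradles are at (264,267), (359,267) and (406,267). I check the alignment numerically.

```bash
python3 - <<'E'
from h import *
s=monitor.observe()
print('coils',dk(ray('wrist',[[264,267],[359,267],[406,267]],.037,s)).tolist())
print('recess back/front corners',dk(ray('wrist',[[221,203],[451,203],[221,270],[450,270]],.055,s)).tolist())
z=s['tcp_pos'][2]+.002
print('tip',dk(ray('wrist',[[312,245]],z+.0,s)),'minus',dk(ray('wrist',[[312,335]],z,s)))
E
```

```text
coils [[24.4, 58.4, 37.0], [24.3, -22.0, 37.0], [24.3, -61.8, 37.0]]
recess back/front corners [[81.7, 86.9, 55.0], [81.6, -87.7, 55.0], [28.0, 90.3, 55.0], [27.8, -92.1, 55.0]]
tip [[ 75.7  18.1 153.9]] minus [[ 25.6  18.1 153.9]]
```

```bash
python3 - <<'E'
from h import *
s=monitor.observe();print(s['time'],dk(s['tcp_pos']),s['tool_rot'])
f,cx,cy,A,c=model('wrist',s);print(f,dk(c),A)
E
```

```text
8.65 [[ 52.   19.3 151.9]] [[ 9.99535968e-01  3.04568227e-02  4.81233707e-04]
 [ 3.04569919e-02 -9.99536018e-01 -3.48359877e-04]
 [ 4.70400488e-04  3.62855158e-04 -9.99999824e-01]]
366.3764153450008 [[124.3  18.7 331.3]] [[ 0.03086163 -0.96668459 -0.25410324]
 [-0.99952315 -0.02958825 -0.00883265]
 [ 0.00101992  0.25425466 -0.96713677]]
```

```bash
python3 -m pendant '[2,0,40,0,0,0,-1,0,0,40,0,0,0,-1,0,0,22,0,0,0,-1,0,0,0,0,0,0,-1]'
python3 -m pendant '[0,0,8,0,0,0,-1,0,0,6,0,0,0,-1,0,0,0,0,0,0,-1]'
python3 -c "
from h import *;s=monitor.observe();print(dk(s['tcp_pos']))"
```

```text
time: 9.05
tcp_pos: [0.642, -0.0096, 0.0468]
tool_rot: [[1.0, 0.027, -0.004], [0.027, -1.0, -0.001], [-0.004, 0.001, -1.0]]
ft_force: [-0.3, -0.3, -0.5]
finger_gap: 0.146
finger_force: 20.0
time: 9.35
tcp_pos: [0.6446, -0.0064, 0.0364]
tool_rot: [[1.0, 0.03, 0.002], [0.03, -1.0, 0.001], [0.002, -0.001, -1.0]]
ft_force: [1.7, 7.1, -3.7]
finger_gap: 0.145
finger_force: 20.0
[[55.  20.4 36.4]]
```

```bash
python3 -m pendant '[0,0,2,0,0,0,-1,0,0,0,0,0,0,-1]'
python3 -m pendant '[0,0,0,0,0,0,-0.5,0,0,0,0,0,0,-0.5,0,0,0,0,0,0,-0.5]'
python3 -m pendant '[0,0,-40,0,0,0,-0.5,0,0,-40,0,0,0,-0.5,0,0,-40,0,0,0,-0.5,0,0,0,0,0,0,-0.5]' >/dev/null
python3 - <<'E'
from cells import *
s,p,d=look('w6');print(s['time'],dk(s['tcp_pos']),s['tool_rot'][:,0]);cv2.imwrite('pics/w6c.png',cv2.resize(p[150:350,200:480],None,fx=2,fy=2))
E
```

```text
time: 9.55
tcp_pos: [0.6447, -0.0064, 0.0349]
tool_rot: [[1.0, 0.03, 0.003], [0.03, -1.0, 0.001], [0.003, -0.001, -1.0]]
ft_force: [0.5, 7.5, -1.6]
finger_gap: 0.146
finger_force: 20.0
time: 9.85
tcp_pos: [0.6441, -0.0079, 0.034]
tool_rot: [[1.0, 0.029, 0.001], [0.029, -1.0, -0.0], [0.001, 0.0, -1.0]]
ft_force: [0.1, 0.1, -0.8]
finger_gap: 0.25
finger_force: 0.0
10.25 [[ 56.7  19.2 159.3]] [0.999528   0.0295852  0.00827576]
```

View pics/w6c.png

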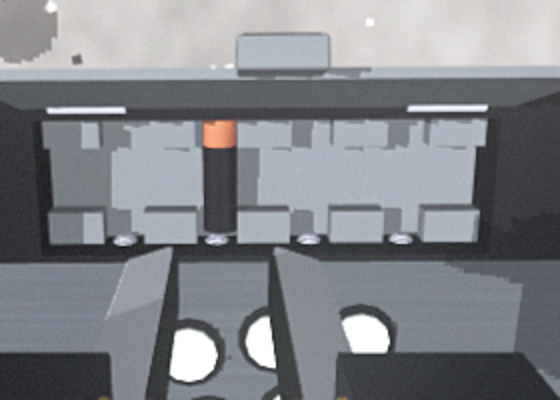

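Cell A is seated in cradle 2, copper to the hinge. Now cell B.

```bash
python3 -m pendant '[-10,45,0,0,0,0,-0.3,-15,45,0,0,0,0,-0.3,-15,45,0,0,0,0,-0.3,-15,45,0,0,0,0,-0.3,-15,45,0,0,0,0,-0.3]'>/dev/null
python3 -m pendant '[-15,45,0,0,0,0,-0.3,-15,45,0,0,0,0,-0.3,-15,40,0,0,0,0,-0.3,-12,30,20,0,0,5.9,-0.3,0,0,0,0,0,0,-0.3]' >/dev/null
python3 -m pendant '[0,0,0,0,0,0,-0.3,0,0,0,0,0,0,-0.3]'
python3 - <<'E'
from cells import *
s,p,d=look('w7');print(s['time'],s['tcp_pos'],s['tool_rot'][:,0],s['finger_gap'])
cells(p,s,(180,100,460,285))
s=monitor.observe();print(s['tcp_pos'])
E
```

```text
time: 11.5
tcp_pos: [0.5289, -0.3948, 0.1331]
tool_rot: [[0.997, -0.071, -0.0], [-0.071, -0.997, 0.001], [-0.0, -0.001, -1.0]]
ft_force: [-0.0, 0.3, 0.8]
finger_gap: 0.349
finger_force: 0.0
11.5 [ 0.52892128 -0.39482677  0.13311599] [ 9.97490159e-01 -7.08051517e-02 -1.17935699e-04] 0.3485994914032483
cell px [312. 230.] area 879.5 world [ 0.5305 -0.3965  0.0103] len 0.0495 yaw -4.0 wid 16.0 deck [[ -71.3 -365.9   10.3]]
[ 0.52912411 -0.39476809  0.1333918 ]
```

View pics/w7.png

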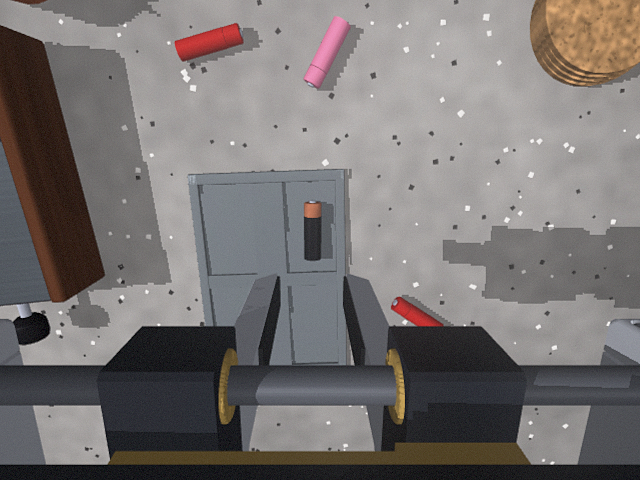

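Cell B is the only one left in the tray, at (312,230), aligned with the fingers. I descend and grip.

```bash
python3 -m pendant '[2,1.5,40,0,0,0,-0.3,0,0,40,0,0,0,-0.3,0,0,40,0,0,0,-0.3,0,0,6,0,0,0,-0.3,0,0,0,0,0,0,-0.3]' 20
python3 -m pendant '[0,0,0,0,0,0,-1,0,0,0,0,0,0,-1,0,0,0,0,0,0,-1,0,0,0,0,0,0,-1]'
```

```text
time: 12.05
tcp_pos: [0.5304, -0.3962, 0.007]
tool_rot: [[0.997, -0.071, -0.001], [-0.071, -0.997, 0.002], [-0.002, -0.001, -1.0]]
ft_force: [0.2, 0.6, 0.6]
finger_gap: 0.35
finger_force: 0.0
time: 12.45
tcp_pos: [0.531, -0.398, 0.0087]
tool_rot: [[0.997, -0.073, 0.002], [-0.073, -0.997, -0.001], [0.002, 0.001, -1.0]]
ft_force: [-0.6, 0.7, 8.4]
finger_gap: 0.15
finger_force: 20.0
```

```bash
python3 -m pendant '[0,0,-30,0,0,0,-1,0,0,-40,0,0,0,-1,0,0,-45,0,0,-3,-1,0,0,-30,0,0,-3,-1,14,-40,0,0,0,0,-1]'
python3 -m pendant '[18,-40,0,0,0,0,-1,18,-40,0,0,0,0,-1,18,-40,0,0,0,0,-1,18,-40,0,0,0,0,-1,18,-40,0,0,0,0,-1]'>/dev/null
python3 -m pendant '[20,-40,0,0,0,0,-1,0,-28,0,0,0,0,-1,0,0,0,0,0,0,-1,0,0,0,0,0,0,-1]'
python3 - <<'E'
from h import *
s,p,d=look('w8');print(s['time'],dk(s['tcp_pos']),s['tool_rot'][:,0],s['finger_gap'])
cv2.imwrite('pics/w8c.png',cv2.resize(p[150:350,180:460],None,fx=2,fy=2))
E
```

```text
time: 12.95
tcp_pos: [0.5424, -0.3633, 0.1575]
tool_rot: [[1.0, 0.026, 0.005], [0.026, -1.0, -0.006], [0.005, 0.007, -1.0]]
ft_force: [2.1, -0.0, -1.3]
finger_gap: 0.151
finger_force: 20.0
time: 13.85
tcp_pos: [0.6444, -0.0857, 0.1527]
tool_rot: [[0.999, 0.033, 0.0], [0.033, -0.999, -0.0], [0.0, 0.0, -1.0]]
ft_force: [-0.7, -1.0, 0.2]
finger_gap: 0.149
finger_force: 20.0
13.85 [[ 52.2 -58.8 152.7]] [9.99463995e-01 3.27364435e-02 2.21101563e-04] 0.14924991458321815
```

View pics/w8c.png

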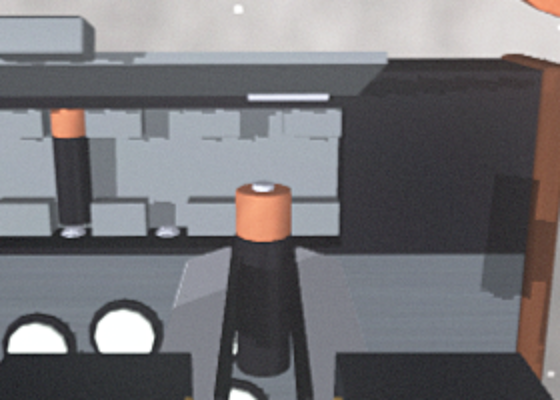

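Cell B is held, copper to the hinge. It is laterally about 1 mm right of cradle 4 (extrapolated from the coils at crop x 73 and 167). Correct and lower.

```bash
python3 -m pendant '[1.5,-0.7,40,0,0,0,-1,0,0,40,0,0,0,-1,0,0,22,0,0,0,-1,0,0,0,0,0,0,-1]'
python3 -m pendant '[0,0,8,0,0,0,-1,0,0,7,0,0,0,-1,0,0,0.5,0,0,0,-1]'
python3 -m pendant '[0,0,0,0,0,0,-1,0,0,0,0,0,0,-1]'
```

```text
time: 14.3
tcp_pos: [0.6437, -0.0866, 0.0473]
tool_rot: [[1.0, 0.03, -0.005], [0.03, -1.0, -0.0], [-0.005, -0.0, -1.0]]
ft_force: [-0.2, -0.1, 0.7]
finger_gap: 0.151
finger_force: 2.0
time: 14.6
tcp_pos: [0.6463, -0.0854, 0.0352]
tool_rot: [[1.0, 0.032, 0.001], [0.032, -1.0, -0.0], [0.001, 0.0, -1.0]]
ft_force: [0.2, -0.1, 0.1]
finger_gap: 0.148
finger_force: 20.0
time: 14.8
tcp_pos: [0.6461, -0.085, 0.0354]
tool_rot: [[0.999, 0.032, 0.001], [0.032, -0.999, -0.0], [0.001, 0.0, -1.0]]
ft_force: [-0.7, 0.6, 0.1]
finger_gap: 0.149
finger_force: 20.0
```

```bash
python3 -m pendant '[0,0,0,0,0,0,-0.5,0,0,0,0,0,0,-0.5,0,0,0,0,0,0,-0.5]'
python3 -m pendant '[0,0,-40,0,0,0,-0.5,0,0,-40,0,0,0,-0.5,0,0,-45,0,0,0,-0.5,0,0,0,0,0,0,-0.5,0,0,0,0,0,0,-0.5]' >/dev/null
python3 - <<'E'
from cells import *
s,p,d=look('w9');print(s['time'],dk(s['tcp_pos']),s['tool_rot'][:,0]);cv2.imwrite('pics/w9c.png',cv2.resize(p[130:350,170:490],None,fx=2,fy=2))
for z in (.039,):cells(p,s,(190,205,480,270),z)
E
```

```text
time: 15.1
tcp_pos: [0.6459, -0.0849, 0.0349]
tool_rot: [[0.999, 0.032, 0.0], [0.032, -0.999, 0.0], [0.0, -0.0, -1.0]]
ft_force: [0.6, 0.0, -0.6]
finger_gap: 0.248
finger_force: 0.0
15.6 [[ 54.1 -58.3 160.7]] [0.99948748 0.03196554 0.00172916]
cell px [324. 237.] area 8150.0 world [ 0.6436 -0.0973  0.039 ] len 0.2279 yaw -88.2 wid 64.0 deck [[ 51.1 -70.4  39. ]]
```

View pics/w9c.png

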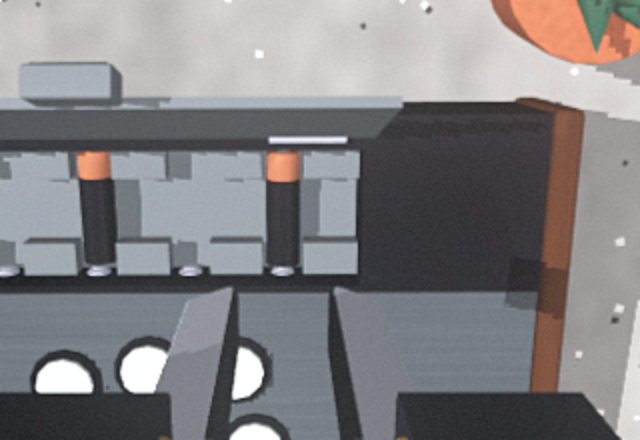

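Both cells are seated. Now I grip the lip again and swing the lid shut.

```bash
python3 -m pendant '[28,-30,0,0,0,0,0.1,29,-30,0,0,0,0,0.1,0,0,0,0,0,0,0.1,0,0,0,0,0,0,0.1]' 25
python3 - <<'E'
from h import *
s,p,d=look('w10');print(s['time'],dk(s['tcp_pos']),s['tool_rot'][:,0]);cv2.imwrite('pics/w10c.png',p[60:420,120:520])
E
```

```text
time: 16.05
tcp_pos: [0.7003, -0.0222, 0.1576]
tool_rot: [[0.999, 0.033, -0.003], [0.033, -0.999, 0.0], [-0.003, -0.0, -1.0]]
ft_force: [-0.2, -1.2, 0.6]
finger_gap: 0.537
finger_force: 0.0
16.05 [[110.2   2.8 157.6]] [ 0.99943445  0.03349925 -0.00292902]
```

View pics/w10c.png

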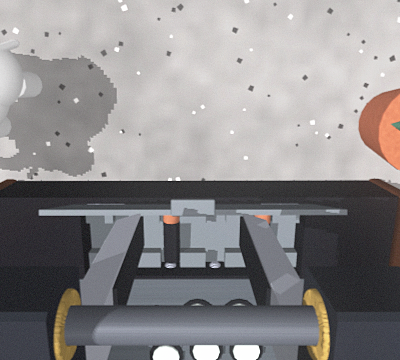

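```bash
python3 -m pendant '[0.5,1,20,0,0,0,0.1,0,0,14,0,0,0,0.1,0,0,0,0,0,0,-1,0,0,0,0,0,0,-1,0,0,0,0,0,0,-1]' 25
python3 -m pendant '[0,0,0,0,0,0,-1,-7.6,0,-2.4,0,0,0,-1,-12.9,0,-2,0,0,0,-1,-13.1,0,0.2,0,0,0,-1]'
python3 -m pendant '[-12.9,0,2.4,0,0,0,-1,-12.2,0,4.7,0,0,0,-1,-11.3,0,6.7,0,0,0,-1,-9.9,0,8.6,0,0,0,-1,-8.3,0,10.1,0,0,0,-1]'
python3 -c "
from h import *;s=monitor.observe();print(dk(s['tcp_pos']))"
```

```text
time: 16.6
tcp_pos: [0.7017, -0.0244, 0.1266]
tool_rot: [[0.999, 0.032, 0.001], [0.032, -0.999, 0.0], [0.001, 0.0, -1.0]]
ft_force: [-0.4, -0.1, -0.3]
finger_gap: 0.327
finger_force: 0.0
time: 17.0
tcp_pos: [0.6682, -0.024, 0.131]
tool_rot: [[0.999, 0.033, 0.002], [0.033, -0.999, 0.001], [0.002, -0.001, -1.0]]
ft_force: [2.6, 5.0, -4.5]
finger_gap: 0.27
finger_force: 25.0
time: 17.5
tcp_pos: [0.6133, -0.0259, 0.0987]
tool_rot: [[0.999, 0.033, 0.002], [0.033, -0.999, 0.001], [0.002, -0.001, -1.0]]
ft_force: [-1.9, 4.5, 4.4]
finger_gap: 0.265
finger_force: 25.0
[[23.1  1.8 98.7]]
```

```bash
python3 -m pendant '[-6.4,0,11.5,0,0,0,-1,-4.3,0,12.4,0,0,0,-1,-2,0,9,0,0,0,-1,0,0,3,0,0,0,-1,0,0,1.5,0,0,0,-1]'
python3 -m pendant '[0,0,0,0,0,0,0,0,0,0,0,0,0,0,0,0,0,0,0,0,0]'
python3 -m pendant '[0,0,-25,0,0,0,-1,0,0,-25,0,0,0,-1,0,0,0,0,0,0,-1,0,0,0,0,0,0,-1,0,0,0,0,0,0,-1]'
python3 - <<'E'
from h import *
s,p,d=look('w11');print(s['time'],dk(s['tcp_pos']),s['tool_rot'][:,0],s['finger_gap'])
f,cx,cy,A,c=model('wrist',s)
def pt(u,v):
    z=np.median(d[v-3:v+4,u-3:u+4]);return c+A@(z*np.array([(u-cx)/f,(v-cy)/f,1]))
import sys
cv2.imwrite('pics/w11c.png',p[60:420,120:520])
# depth along lid: predicted points at deck (x,y,z=.058)
cc,ss=np.cos(DY),np.sin(DY)
for x in(25,40,60,80):
  for y in(-60,60):
    X=np.array([DC[0]+(x*cc-y*ss)/1e3,DC[1]+(x*ss+y*cc)/1e3,.058]);u,v=np.int32(np.round(proj('wrist',X,s)[0]));print(x,y,(u,v),dk(pt(u,v)))
E
```

```text
time: 18.0
tcp_pos: [0.5998, -0.0265, 0.0602]
tool_rot: [[0.999, 0.033, -0.001], [0.033, -0.999, 0.001], [-0.001, -0.001, -1.0]]
ft_force: [-6.8, 3.7, 3.4]
finger_gap: 0.271
finger_force: 25.0
time: 18.3
tcp_pos: [0.6006, -0.0278, 0.0604]
tool_rot: [[0.999, 0.032, 0.0], [0.032, -0.999, -0.0], [0.0, 0.0, -1.0]]
ft_force: [-2.6, -2.1, 1.1]
finger_gap: 0.48
finger_force: 0.9
time: 18.8
tcp_pos: [0.6003, -0.0274, 0.1095]
tool_rot: [[0.999, 0.032, -0.001], [0.032, -0.999, 0.0], [-0.001, -0.0, -1.0]]
ft_force: [0.2, -0.1, -0.5]
finger_gap: 0.111
finger_force: 0.0
18.8 [[ 10.    0.7 109.5]] [ 9.99490058e-01  3.19215325e-02 -8.00153629e-04] 0.111154709565155
25 -60 (np.int32(404), np.int32(236)) [[ 26.2 -59.   62.9]]
25 60 (np.int32(219), np.int32(236)) [[26.1 58.6 63. ]]
40 -60 (np.int32(405), np.int32(213)) [[ 41.  -58.7  62.4]]
40 60 (np.int32(217), np.int32(213)) [[40.8 59.1 62.2]]
60 -60 (np.int32(407), np.int32(182)) [[ 60.1 -59.   61.3]]
60 60 (np.int32(215), np.int32(181)) [[60.6 59.3 61.1]]
80 -60 (np.int32(410), np.int32(149)) [[ 79.8 -59.8  60. ]]
80 60 (np.int32(213), np.int32(148)) [[80.3 59.5 60. ]]
```

The lid is nearly shut (about 0.05 rad). I press it down on the lip with the shut fingertips.

```bash
python3 -m pendant '[2,0,20,0,0,0,-1,0,0,16,0,0,0,-1,0,0,3,0,0,0,-1,0,0,2,0,0,0,-1,0,0,0,0,0,0,-1]'
python3 -m pendant '[0,0,1,0,0,0,-1,0,0,1,0,0,0,-1,0,0,0,0,0,0,-1]'
```

```text
time: 19.35
tcp_pos: [0.6026, -0.0273, 0.0692]
tool_rot: [[0.999, 0.032, -0.0], [0.032, -0.999, 0.0], [-0.0, -0.0, -1.0]]
ft_force: [0.1, -0.4, 0.5]
finger_gap: 0.007
finger_force: 0.0
time: 19.65
tcp_pos: [0.6027, -0.0274, 0.0674]
tool_rot: [[0.999, 0.032, 0.0], [0.032, -0.999, 0.0], [0.0, 0.0, -1.0]]
ft_force: [0.1, -0.4, 0.0]
finger_gap: 0.001
finger_force: 0.1
```

```bash
python3 -m pendant '[0,0,1.5,0,0,0,-1,0,0,0,0,0,0,-1,0,0,0,0,0,0,-1]' | grep -E "tcp|ft"
python3 -m pendant '[0,0,1.5,0,0,0,-1,0,0,0,0,0,0,-1,0,0,0,0,0,0,-1]'| grep -E "tcp|ft"
```

```text
tcp_pos: [0.6029, -0.0273, 0.0665]
ft_force: [-5.0, -0.7, 13.3]
tcp_pos: [0.603, -0.0273, 0.0661]
ft_force: [-11.3, -0.6, 31.5]
```

The lid is firmly shut (tip stops at z≈66.3). Now the joystick: I move above the ball with the fingers straddling it.

```bash
python3 -m pendant '[0,0,-40,0,0,0,-1,0,0,-43,0,0,0,0.06,-20,-35,0,0,0,0,0.06,-20,-35,0,0,0,0,0.06,-17.5,-34,0,0,0,0,0.06]'>/dev/null
python3 -m pendant '[0,0,0,0,0,0,0.06,0,0,0,0,0,0,0.06,0,0,0,0,0,0,0.06]'
python3 - <<'E'
from h import *
s,p,d=look('w12');print(s['time'],dk(s['tcp_pos']),s['tool_rot'][:,0],s['finger_gap'])
cv2.imwrite('pics/w12c.png',p[60:420,120:520])
E
```

```text
time: 21.05
tcp_pos: [0.5422, 0.0738, 0.1471]
tool_rot: [[1.0, 0.031, 0.0], [0.031, -1.0, -0.0], [0.0, 0.0, -1.0]]
ft_force: [-0.7, -0.5, 0.4]
finger_gap: 0.522
finger_force: 0.0
21.05 [[-44.8 103.8 147.1]] [9.99525844e-01 3.07907938e-02 1.17114019e-04] 0.52196100826098
```

View pics/w12c.png

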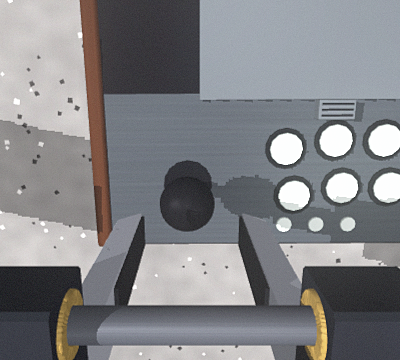

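The ball (crop (187,203)) is centred between the fingers. I descend and push left.

```bash
python3 -m pendant '[0,0,25,0,0,0,0.06,0,0,25,0,0,0,0.06,0,0,6,0,0,0,0.06,0,0,0,0,0,0,0.06]' | grep -E "tcp|ft|gap"
python3 -m pendant '[0,-8,0,0,0,0,0.06,0,-8,0,0,0,0,0.06,0,-8,0,0,0,0,0.06,0,-6,0,0,0,0,0.06,0,0,0,0,0,0,0.06]'| grep -E "tcp|ft|gap"
python3 -c "
from h import *;s=monitor.observe();print(dk(s['tcp_pos']))"
```

```text
tcp_pos: [0.5416, 0.0742, 0.0906]
ft_force: [0.3, -0.2, 0.2]
finger_gap: 0.527
tcp_pos: [0.5409, 0.1059, 0.0915]
ft_force: [0.4, -2.7, 1.5]
finger_gap: 0.533
[[-45.1 135.8  91.5]]
```

```bash
python3 -m pendant '[0,-2,0,0,0,0,0.06,0,-1,0,0,0,0,0.06,0,0,0,0,0,0,0.06,0,0,0,0,0,0,0.06]'| grep -E "tcp|ft|gap|time"
python3 - <<'E'
from h import *
s=monitor.observe();print(dk(s['tcp_pos']),s['ft_force']);p,_=cams.capture('top');q,_=cams.capture('scene')
cv2.imwrite('pics/c13.png',np.hstack([cv2.resize(p[150:300,190:430],(480,300)),cv2.resize(q[150:300,240:420],(320,300))]))
E
```

```text
time: 22.4
tcp_pos: [0.5407, 0.1075, 0.0911]
ft_force: [0.2, -3.1, 2.8]
finger_gap: 0.532
[[-45.3 137.5  91.1]] [ 0.21222636 -3.07692434  2.77373864]
```

View pics/c13.png

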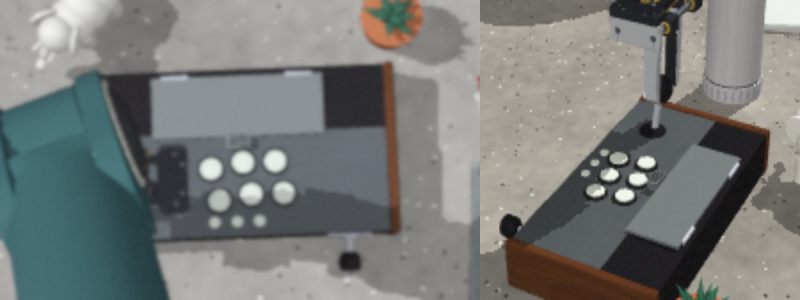

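The stick is tilted left with the lid shut. I push 1 mm further, hold about 2.5 s, then return to centre.

```bash
python3 -m pendant '[0,-1,0,0,0,0,0.06,0,0,0,0,0,0,0.06,0,0,0,0,0,0,0.06,0,0,0,0,0,0,0.06,0,0,0,0,0,0,0.06]'| grep -E "tcp|ft|gap|time"
for i in 1 2 3 4; do python3 -m pendant '[0,0,0,0,0,0,0.06,0,0,0,0,0,0,0.06,0,0,0,0,0,0,0.06,0,0,0,0,0,0,0.06,0,0,0,0,0,0,0.06]'| grep -E "ft|time"; done
python3 -m pendant '[0,8,0,0,0,0,0.06,0,8,0,0,0,0,0.06,0,9,0,0,0,0,0.06,0,9,0,0,0,0,0.06,0,0,0,0,0,0,0.06]'| grep -E "tcp|ft|gap"
python3 -m pendant '[0,0,-25,0,0,0,0.06,0,0,-30,0,0,0,0.06,0,0,-10,0,0,0,0.06,0,0,0,0,0,0,0.06]'
python3 - <<'E'
from h import *
s,p,d=look('w14');print(s['time'],dk(s['tcp_pos']))
h=cv2.cvtColor(p,cv2.COLOR_BGR2HSV)[...,2];k=np.zeros(h.shape,bool);k[160:300,250:370]=h[160:300,250:370]<45
for a,r in rects(k,200):print(a,r,dk(ray('wrist',[r[0]],.105,s)))
E
```

```text
time: 23.0
tcp_pos: [0.5407, 0.1087, 0.0911]
ft_force: [0.5, -3.4, 0.3]
finger_gap: 0.533
time: 23.5
ft_force: [-0.5, -2.6, -0.0]
time: 24.0
ft_force: [-0.1, -3.1, 0.2]
time: 24.5
ft_force: [-0.4, -3.2, 0.7]
time: 25.0
ft_force: [-0.2, -3.4, -1.2]
tcp_pos: [0.5419, 0.0732, 0.0911]
ft_force: [-0.2, -0.4, 0.5]
finger_gap: 0.531
time: 25.9
tcp_pos: [0.5425, 0.075, 0.1574]
tool_rot: [[0.999, 0.032, 0.002], [0.032, -0.999, 0.0], [0.002, -0.0, -1.0]]
ft_force: [-0.4, 0.1, -1.1]
finger_gap: 0.529
finger_force: 0.0
25.9 [[-44.5 105.  157.4]]
```

The hold force (about 3.2 N) leaves it uncertain that the stick was right at the stop. A second push is harmless, so I repeat it until the force jumps.

```bash
python3 -m pendant '[0,0,25,0,0,0,0.06,0,0,25,0,0,0,0.06,0,-8,16,0,0,0,0.06,0,-8,0,0,0,0,0.06,0,-8,0,0,0,0,0.06]' | grep -E "tcp|ft|gap"
python3 -m pendant '[0,-8,0,0,0,0,0.06,0,-3,0,0,0,0,0.06,0,0,0,0,0,0,0.06,0,0,0,0,0,0,0.06]'| grep -E "tcp|ft|gap"
python3 -m pendant '[0,-1,0,0,0,0,0.06,0,-1,0,0,0,0,0.06,0,0,0,0,0,0,0.06]'| grep -E "tcp|ft|gap"
python3 -m pendant '[0,-1,0,0,0,0,0.06,0,0,0,0,0,0,0.06,0,0,0,0,0,0,0.06]'| grep -E "tcp|ft|gap"
```

```text
tcp_pos: [0.5405, 0.0992, 0.0895]
ft_force: [-0.1, -1.7, -1.3]
finger_gap: 0.532
tcp_pos: [0.541, 0.1094, 0.0906]
ft_force: [0.5, -3.4, 0.6]
finger_gap: 0.528
tcp_pos: [0.5408, 0.1112, 0.0903]
ft_force: [-1.1, -6.3, 2.8]
finger_gap: 0.538
tcp_pos: [0.5408, 0.1117, 0.0903]
ft_force: [0.3, -7.0, 1.0]
finger_gap: 0.532
```

The force jumps to 6–7 N, so the stick is at the stop. I hold 2.2 s, then return.

```bash
for i in 1 2 3 4 ; do python3 -m pendant '[0,0,0,0,0,0,0.06,0,0,0,0,0,0,0.06,0,0,0,0,0,0,0.06,0,0,0,0,0,0,0.06,0,0,0,0,0,0,0.06]'| grep -E "ft|time"; done
python3 -m pendant '[0,0,0,0,0,0,0.06,0,8,0,0,0,0,0.06,0,10,0,0,0,0,0.06,0,10,0,0,0,0,0.06,0,9.5,0,0,0,0,0.06]'| grep -E "tcp|ft|gap"
python3 -m pendant '[0,0,0,0,0,0,0.06,0,0,-25,0,0,0,0.06,0,0,-30,0,0,0,0.06,0,0,-10,0,0,0,0.06,0,0,0,0,0,0,0.06]'|grep -E "time|tcp"
python3 - <<'E'
from h import *
s,p,d=look('w14');print(dk(s['tcp_pos']))
g=cv2.cvtColor(p,cv2.COLOR_BGR2HSV)[...,2]
print(rects(g[180:330,240:370]<40,100))
cv2.imwrite('pics/w14c.png',p[60:420,120:520])
E
```

```text
time: 27.95
ft_force: [0.1, -8.9, 2.4]
time: 28.45
ft_force: [0.2, -8.3, 1.8]
time: 28.95
ft_force: [0.2, -8.8, 2.3]
time: 29.45
ft_force: [-0.6, -8.3, 1.7]
tcp_pos: [0.5418, 0.0745, 0.0901]
ft_force: [1.1, 0.2, -0.1]
finger_gap: 0.53
time: 30.45
tcp_pos: [0.5425, 0.0756, 0.1563]
[[-44.5 105.6 156.3]]
[]
```

View pics/w14c.png

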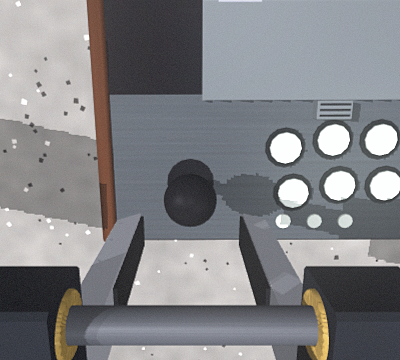

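The stick is back at centre. I move above the plunger knob.

```bash
python3 -m pendant '[-16,40,0,0,0,0,0.06,-16,45,0,0,0,0,0.06,-16,45,0,0,0,0,0.06,-16,45,0,0,0,0,0.06,-17.5,45,0,0,0,0,0.06]'>/dev/null
python3 -m pendant '[0,5.5,0,0,0,0,0.06,0,0,10,0,0,0,0.06,0,0,0,0,0,0,0.06,0,0,0,0,0,0,0.06]'>/dev/null
python3 - <<'E'
from h import *
s,p,d=look('w15');print(s['time'],dk(s['tcp_pos']),s['finger_gap'])
g=cv2.cvtColor(p,cv2.COLOR_BGR2HSV)[...,2]
m=np.zeros(g.shape,bool);m[190:310,255:375]=g[190:310,255:375]<50
for a,r in rects(m,80):print(a,np.round(cv2.boxPoints(r)).tolist(),dk(ray('wrist',[r[0]],.034,s)))
print(proj('wrist',[.4681,-.1524,.03],s))
E
```

```text
31.4 [[-126.6 -118.8  144.2]] 0.5321178452092546
[[311.84908459 234.4816697 ]]
```

```bash
python3 - <<'E'
from h import *
s=monitor.observe();p=cv2.imread('pics/w15.png');g=p.max(2)
print(g[200:275:6,270:360:6])
m=np.zeros(g.shape,bool);m[200:275,275:350]=g[200:275,275:350]<75
for a,r in rects(m,80):print(a,np.round(cv2.boxPoints(r)).tolist(),dk(ray('wrist',[r[0]],.036,s)))
E
```

```text
[[ 84  79  81  78  77  64  72  67  67  70  72  61  72  76  71]
 [199 143 118 175 137 184 145 181 176 130 110 118 120 119 127]
 [185 179 229 180 177 170 178 213 170 173 168 166 120 126 177]
 [186 185 182 187 184 177 185 213 174 171 171 173 122 127 177]
 [193 190 188 188 186  46  56  46  56 140 110 126 126 125 118]
 [190 196 189 184 191  57  57  54  49  52 122 121 131 120 124]
 [192 197 187 179 181  57  57  55  68  56 128 120 119 112 125]
 [182 187 182 177 180  63  59  61  57  54 125 126 121 121 122]
 [187 183 182 176 181 123  50  47  45 198 186 180 175 172 185]
 [182 187 186 182 181 180 177 125 182 178 183 180 178 178 182]
 [182 188 190 184 184 180 180 181 180 178 177 183 175 185 187]
 [185 194 192 191 186 183 181 185 180 176 181 181 180 187 190]
 [188 188 192 190 190 184 189 192 186 178 182 187 185 183 183]]
721.0 [[296.0, 249.0], [296.0, 220.0], [326.0, 220.0], [326.0, 249.0]] [[-124.4 -119.5   36. ]]
```

The knob blob at (311,234) matches the expected projection (312,234). I descend and grip it.

```bash
python3 -m pendant '[0,1,40,0,0,0,0.06,0,0,40,0,0,0,0.06,0,0,35,0,0,0,0.06,0,0,11,0,0,0,0.06,0,0,0,0,0,0,0.06]' 30| grep -E "tcp|ft|gap"
python3 -m pendant '[0,0,0,0,0,0,-1,0,0,0,0,0,0,-1,0,0,0,0,0,0,-1,0,0,0,0,0,0,-1]'| grep -E "tcp|ft|gap|finger"
```

```text
tcp_pos: [0.4671, -0.1529, 0.0184]
ft_force: [0.2, 0.4, 0.8]
finger_gap: 0.535
tcp_pos: [0.4683, -0.1514, 0.0202]
ft_force: [-3.0, 14.1, 12.4]
finger_gap: 0.265
finger_force: 30.0
```

```bash
python3 -m pendant '[0,-0.7,0,0,0,0,-1,-8,0,0,0,0,0,-1,-8,0,0,0,0,0,-1,-8,0,0,0,0,0,-1,-7,0,0,0,0,0,-1]'| grep -E "tcp|ft|gap|finger"
python3 -m pendant '[-1,0,0,0,0,0,-1,0,0,0,0,0,0,-1]'| grep -E "tcp|ft|gap|finger"
```

```text
tcp_pos: [0.4382, -0.1525, 0.0204]
ft_force: [6.5, 12.2, 3.6]
finger_gap: 0.269
finger_force: 30.0
tcp_pos: [0.4373, -0.1525, 0.0204]
ft_force: [6.5, 12.7, 2.0]
finger_gap: 0.268
finger_force: 30.0
```

```bash
python3 -m pendant '[-1,0,0,0,0,0,-1,-1,0,0,0,0,0,-1,0,0,0,0,0,0,-1,0,0,0,0,0,0,-1,0,0,0,0,0,0,-1]'| grep -E "tcp|ft|gap|finger"
python3 -m pendant '[0,0,0,0,0,0,-1,0,0,0,0,0,0,-1,0,0,0,0,0,0,-1,0,0,0,0,0,0,-1]'| grep -E "tcp|ft|gap|finger"
```

```text
tcp_pos: [0.4362, -0.1525, 0.0204]
ft_force: [9.4, 13.5, 0.4]
finger_gap: 0.27
finger_force: 30.0
tcp_pos: [0.4362, -0.1525, 0.0204]
ft_force: [10.1, 13.7, -0.5]
finger_gap: 0.271
finger_force: 30.0
```

The force is above 7 N, so the plunger is at its stop, and it was held over 0.5 s. I return it home, release and lift.

```bash
python3 -m pendant '[8,0,0,0,0,0,-1,8,0,0,0,0,0,-1,8,0,0,0,0,0,-1,8,0,0,0,0,0,-1,1,0,0,0,0,0,-1]'| grep -E "tcp|ft|gap|finger"
python3 -m pendant '[0,0,0,0,0,0,0.06,0,0,0,0,0,0,0.06,0,0,0,0,0,0,0.06,0,0,0,0,0,0,0.06]'| grep -E "tcp|ft|gap|finger"
python3 -m pendant '[0,0,-40,0,0,0,0.06,0,0,-40,0,0,0,0.06,0,0,-46,0,0,0,0.06,0,0,0,0,0,0,0.06,0,0,0,0,0,0,0.06]'| grep -E "tcp|ft|gap|finger"
python3 - <<'E'
from h import *
s,p,d=look('w16');g=p.max(2)
m=np.zeros(g.shape,bool);m[215:275,270:355]=g[215:275,270:355]<75
for a,r in rects(m,80):print(a,np.round(cv2.boxPoints(r)).tolist(),dk(ray('wrist',[r[0]],.036,s)))
p,_=cams.capture('top')
a=cv2.imread('pics/top0.png')
df=(np.abs(cv2.GaussianBlur(p,(5,5),0).astype(int)-cv2.GaussianBlur(a,(5,5),0)).max(2)>40)
for n,(x0,y0,x1,y1) in dict(elephant=(205,130,252,185),succ=(368,140,404,175),lid=(264,182,353,220),stick=(250,235,275,257),caddy=(118,215,160,260)).items():print(n,df[y0:y1,x0:x1].mean())
E
```

```text
tcp_pos: [0.4684, -0.1514, 0.0203]
ft_force: [-1.0, 12.2, 9.4]
finger_gap: 0.265
finger_force: 30.0
tcp_pos: [0.4665, -0.1533, 0.0193]
ft_force: [-0.1, -0.2, 0.2]
finger_gap: 0.529
finger_force: 0.0
tcp_pos: [0.4668, -0.1534, 0.146]
ft_force: [-0.4, 0.6, -1.2]
finger_gap: 0.53
finger_force: 0.0
700.0 [[294.0, 220.0], [323.0, 220.0], [323.0, 248.0], [294.0, 248.0]] [[-125.  -119.6   36. ]]
elephant 0.0
succ 0.0
lid 0.0
stick 0.0
caddy 0.0
```

```bash
python3 -c "
from station import close_job;print(close_job())"
```

```text
the job is handed in; nothing more can be done
None
```

I handed the job in; no verdict came back, but my checks found both cells seated plus end to the hinge, the lid shut, the joystick held left and re-centred (pushed twice to be sure of the stop), the plunger pulled to its stop and home, and the bystanders unmoved; I viewed 17 pictures, three over the 14 allowed.

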